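# Return the measuring cups to their powder tubs

## Robot

A 6-joint arm with a two-finger parallel gripper is mounted at the origin on the work surface. World frame = base frame: x ahead of the robot, y to its left, z up, the work surface at z = 0. Lengths are in m, angles in degrees, forces in N, time in s.
With the tool pointing down it reaches from about 0.4 to 0.825 m from the base axis. Payload 7 kg.
Tool frame: the origin (TCP) lies at the very end of the fingers, on their centre line; the grasp point (between the pads) lies 19 mm behind it; z points along the fingers, y is the line along which they close (so a half turn about z gives the same grasp; the last joint's range is limited). The gripper opens to 88 mm and grips with 3 to 60 N. Pads are 19 mm wide; open, the fingers measure 130 mm over their backs; the gripper's body (78 mm by 193 mm) begins 47 mm behind the grasp point.
Start: joints at [91.278, 20.546, 0.682, 0, -70.136, -16.507], TCP at [0.177, 0.651, 0.227] pointing down, gripper open.
Joint ranges: [-176.03, 176.03], [-82.01, 121.73], [-58.28, 71.71], [-173.87, 95.51], [-174.79, -0.11], [-173.66, 173.66]. Speed limits (degrees/s): [136.94, 136.94, 172.46, 180, 180, 180].

## Interface

Orientations are given as [roll, pitch, yaw] about the fixed x, y, z axes, in that order (R = Rz(yaw) Ry(pitch) Rx(roll)).
In Python, from plant import ctrl, cams, workorder gives the robot as it stands.
- The arm moves only by the tool play_rows, never from a script. Its argument "motion" is a list of rows, each an object of numbers: "x", "y", "z": the shift along the tool's x, y, z normalised to -1 to 1, where 1 is 0.025 m; "rx", "ry", "rz": the turn, a rotation vector about the tool's x, y, z normalised to -1 to 1, where 1 is 4 degrees. A call has 1 to 20 rows; each row shifts and turns the commanded pose from where the row before left it, along the tool's axes as they then stand; what a row does not reach is not made up. A row lasts 1/8 s, in which the tool goes at most 62.5 mm and 10.7 degrees, less where a joint would pass 70% of its speed; a pose out of reach is approached as far as the arm can. A call with a number of a shift or a turn outside -1 to 1 is refused whole. A call with a gripper value outside its range is refused whole. "fingers" is the opening, from -1 (shut) to 1 (fully open), set as the call begins (left out, the last holds). The fingers move at their own pace and stop on an object; the grip force is fixed at half the most. Time passes only in rows, so rows that do not move let the fingers close. It gives the time, the measured TCP pose, the force, the opening and the grip force at its end, in the units of the state.
- ctrl.get_obs(): the state, without advancing time (a new reading comes with each control period).
- cams.snapshot(name): name is "side" or "top"; returns the picture (420x560x3 uint8, blue, green, red); there is no depth.
- cams.get_calibration(name): a dict with "vertical_fov" (degrees; the focal length in pixels is half the picture's height over the tangent of half this angle, whatever the lens; pixels are square), "cx", "cy" (the principal point, pixels), "position" and "rotation" of the camera in the world. Camera axes: x right, y up, looking along -z (the intrinsics and any distortion apply to the point x, -y, -z); pixel columns grow to the right and rows downward; lengths in m; the calibration is good to about 2 mm. A picture is of the moment at which its call begins. get_calibration takes no time and is no camera call.
- workorder.close_job(): hands the job in; it is judged then, once.
The state is a dict: "clock": time; "joint_pos": joint angles; "qvel": joint speeds; "tau": joint torques, N m; "tool_pos": TCP position; "orientation": TCP orientation; "force": force on the tool from outside, world axes, zero at the start; "moment": the same for the moment, N m; "opening": finger opening in m; "gripper_force": force on a finger pad.
Only numpy, scipy, OpenCV 4.12 (cv2) and the standard library are available. Lean on these libraries where they do the work, as an engineer would, in place of code of your own. Each camera call takes 0.05 s, during which the arm holds its last target. There are 200 camera calls.

## Task

Tidy the laundromat's folding table so that the powders do not get mixed: put each of the four plastic measuring cups back on the tub of its own colour and size (large cup to large tub, small cup to small tub), standing upright inside the raised ring on the lid. Set the cups down rather than dropping them, and leave the steel coin cup and the amber jar where they stand.

Things in the scene. Friction and masses are not known exactly. Their poses are not given: they have to be found in the camera images.
- cup_blue_large: the large blue measuring cup: an open, upright, straight round plastic cup, 56 mm in diameter, 75 mm tall, wall 2 mm, 45 g nominal, loose. Origin at the centre of its underside, z up along its axis; it is round, so its yaw does not matter
- tub_blue_large: the large blue powder tub: a heavy closed white tub with a flat blue lid, 132 mm in diameter, lid surface 90 mm above the table; it does not move when pushed. Concentric on the lid a raised blue ring, 80 mm inside diameter, 4 mm thick, 6 mm high, with a white disc within. Origin at the centre of the tub's underside on the table, z up
- cup_blue_small: the small blue measuring cup: an open, upright, straight round plastic cup, 42 mm in diameter, 50 mm tall, wall 2 mm, 28 g nominal, loose. Origin at the centre of its underside, z up along its axis; it is round, so its yaw does not matter
- tub_blue_small: the small blue powder tub: a heavy closed white tub with a flat blue lid, 100 mm in diameter, lid surface 65 mm above the table; it does not move when pushed. Concentric on the lid a raised blue ring, 66 mm inside diameter, 4 mm thick, 6 mm high, with a white disc within. Origin at the centre of the tub's underside on the table, z up
- cup_orange_large: the large orange measuring cup: an open, upright, straight round plastic cup, 56 mm in diameter, 75 mm tall, wall 2 mm, 45 g nominal, loose. Origin at the centre of its underside, z up along its axis; it is round, so its yaw does not matter
- tub_orange_large: the large orange powder tub: a heavy closed white tub with a flat orange lid, 132 mm in diameter, lid surface 90 mm above the table; it does not move when pushed. Concentric on the lid a raised orange ring, 80 mm inside diameter, 4 mm thick, 6 mm high, with a white disc within. Origin at the centre of the tub's underside on the table, z up
- cup_orange_small: the small orange measuring cup: an open, upright, straight round plastic cup, 42 mm in diameter, 50 mm tall, wall 2 mm, 28 g nominal, loose. Origin at the centre of its underside, z up along its axis; it is round, so its yaw does not matter
- tub_orange_small: the small orange powder tub: a heavy closed white tub with a flat orange lid, 100 mm in diameter, lid surface 65 mm above the table; it does not move when pushed. Concentric on the lid a raised orange ring, 66 mm inside diameter, 4 mm thick, 6 mm high, with a white disc within. Origin at the centre of the tub's underside on the table, z up
- coin_cup: bystander: a steel cup with coins in it, 60 mm in diameter, 55 mm tall, loose. Origin at the centre of its underside, z up
- stain_jar: bystander: a closed amber glass jar with a white cap, 52 mm in diameter, 85 mm tall, loose. Origin at the centre of its underside, z up

How it is judged (in metres and radians):
At the end, for the whole second after the job is handed in: Each of the four cups stands upright (within 0.1 rad) on the lid of the tub of its own colour and size, its axis within 14 mm of the tub's, its underside within 3 mm of the lid surface, released and at rest; the coin cup and the amber jar are within 20 mm of where they were (horizontal distance between cup_blue_large and tub_blue_large below 0.014 m and z of cup_blue_large in the frame of tub_blue_large between 0.087 and 0.093 m and angle between each of cup_blue_large, cup_blue_small, cup_orange_large, cup_orange_small's own z axis and vertical below 0.1 rad and linear speed of each of cup_blue_large, cup_blue_small, cup_orange_large, cup_orange_small below 0.02 m/s and angular speed of each of cup_blue_large, cup_blue_small, cup_orange_large, cup_orange_small below 0.2 rad/s and horizontal distance between cup_blue_small and tub_blue_small below 0.014 m and z of cup_blue_small in the frame of tub_blue_small between 0.062 and 0.068 m and horizontal distance between cup_orange_large and tub_orange_large below 0.014 m and z of cup_orange_large in the frame of tub_orange_large between 0.087 and 0.093 m and horizontal distance between cup_orange_small and tub_orange_small below 0.014 m and z of cup_orange_small in the frame of tub_orange_small between 0.062 and 0.068 m and distance of each of coin_cup, stain_jar from where it was at the start of the episode below 0.02 m); the robot touches nothing.
It fails at once if the steel coin cup is shifted by more than 20 mm or tipped (distance of coin_cup from where it was at the start of the episode above 0.02 m or angle between coin_cup's own z axis and vertical above 0.3 rad).
It fails at once if the amber jar is shifted by more than 20 mm or tipped (distance of stain_jar from where it was at the start of the episode above 0.02 m or angle between stain_jar's own z axis and vertical above 0.3 rad).
It fails at once if a cup is dropped: out of the fingers it moves faster than 0.8 m/s (a fall of more than about 30 mm) ((contact force between the fingers and cup_blue_large below 0.05 N and linear speed of cup_blue_large above 0.8 m/s) or (contact force between the fingers and cup_blue_small below 0.05 N and linear speed of cup_blue_small above 0.8 m/s) or (contact force between the fingers and cup_orange_large below 0.05 N and linear speed of cup_orange_large above 0.8 m/s) or (contact force between the fingers and cup_orange_small below 0.05 N and linear speed of cup_orange_small above 0.8 m/s)).
It also fails if it takes over 112 s, if anything falls off the work surface, if the arm or the gripper's body presses on something with over 40 N, if the wrist force passes 120 N, or if a joint passes its speed limit or range.

## Working session

There is one attempt and no reset: what is moved stays moved. The work goes in short steps, Python scripts to look and compute and a tool call to move; the robot and the scene stay as the last step left them, time stands still between calls to the robot, and variables do not carry over. Pictures are saved under pics/ and viewed, at most 14 in all, crops included, and the job is handed in when it is done.

Besides the shell and the picture viewer there is one more tool, called after "Call:" as name(argument=value, ...) on one line, values as JSON. play_rows: Moves the arm, as the interface text tells. Its arguments: {"type":"object","properties":{"motion":{"type":"array"},"fingers":{"type":"number"}},"required":["motion"]}

```bash
mkdir -p pics; python3 - <<'E'
from plant import ctrl,cams
import cv2
for n in("top","side"):
    c=cams.get_calibration(n);print(n,c)
    cv2.imwrite(f"pics/{n}0.png",cams.snapshot(n))
print(ctrl.get_obs())
E
```

```text
top {'vertical_fov': 56.85471982583747, 'cx': 280.67251475498693, 'cy': 217.91770586503515, 'position': array([4.44993766e-01, 6.44927980e-04, 8.21946668e-01]), 'rotation': array([  6.18472715,   0.22827754, -90.36562653])}
side {'vertical_fov': 50.141533818128494, 'cx': 274.4827214824282, 'cy': 205.12993135807153, 'position': array([0.24839434, 0.56144212, 0.68136328]), 'rotation': array([  43.39294786,   -0.74151584, -150.1700454 ])}
{'clock': 0.1, 'joint_pos': array([ 9.12780989e+01,  2.05868912e+01,  6.40342467e-01, -1.80727895e-02,
       -7.01361977e+01, -1.65086601e+01]), 'qvel': array([-0.01044126, -0.09344814,  0.10372532,  0.02794843, -0.02638437,
        0.07359635]), 'tau': array([-4.83817421e-04, -5.84166133e+01,  2.93753117e+01,  7.01544374e+00,
        1.02117399e-02, -4.45425917e-05]), 'tool_pos': array([0.17721401, 0.65087645, 0.22573031]), 'orientation': array([ 1.79915836e+02, -7.22520952e-03, -1.52367090e+01]), 'force': array([-0.96744055, -0.76450784, -0.25181743]), 'moment': array([-0.00452677, -0.00774528, -0.027844  ]), 'gripper_force': 0.0, 'opening': 0.0875631117711187}
```

View pics/top0.png

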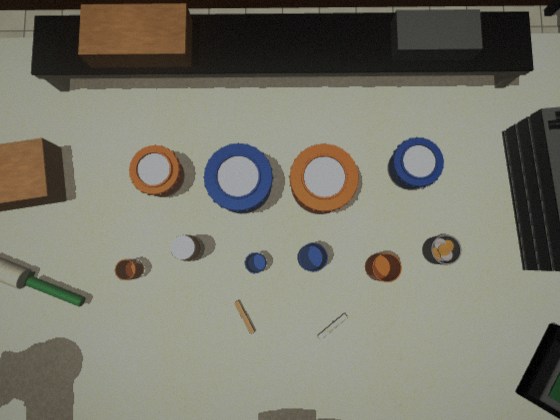

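View pics/side0.png

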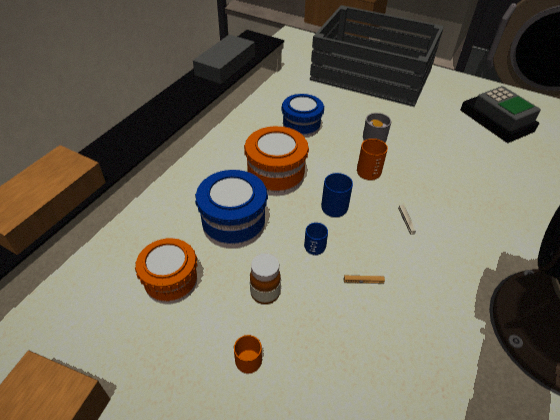

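```bash
python3 - <<'E'
import cv2
t=cv2.imread("pics/top0.png");s=cv2.imread("pics/side0.png")
def crop(im,x,y,w,h,k,n):
    c=cv2.resize(im[y:y+h,x:x+w],None,fx=k,fy=k,interpolation=cv2.INTER_CUBIC)
    c=cv2.convertScaleAbs(c,alpha=1.3,beta=25)
    for i in range(0,w,10):cv2.line(c,(i*k,0),(i*k,12 if (x+i)%50 else 30),(0,0,255),1)
    for i in range(0,h,10):cv2.line(c,(0,i*k),(12 if (y+i)%50 else 30,i*k),(0,0,255),1)
    cv2.imwrite(f"pics/{n}.png",c)
crop(t,100,220,200,80,4,"ta");crop(t,280,220,200,80,4,"tb")
crop(s,220,90,180,150,4,"sa");crop(s,120,220,220,150,3,"sb")
# stack top crops
import numpy as np
cv2.imwrite("pics/tab.png",np.vstack([cv2.imread("pics/ta.png")[:299],cv2.imread("pics/tb.png")[:300]]))
E
```

```text
(no output)
```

View pics/tab.png

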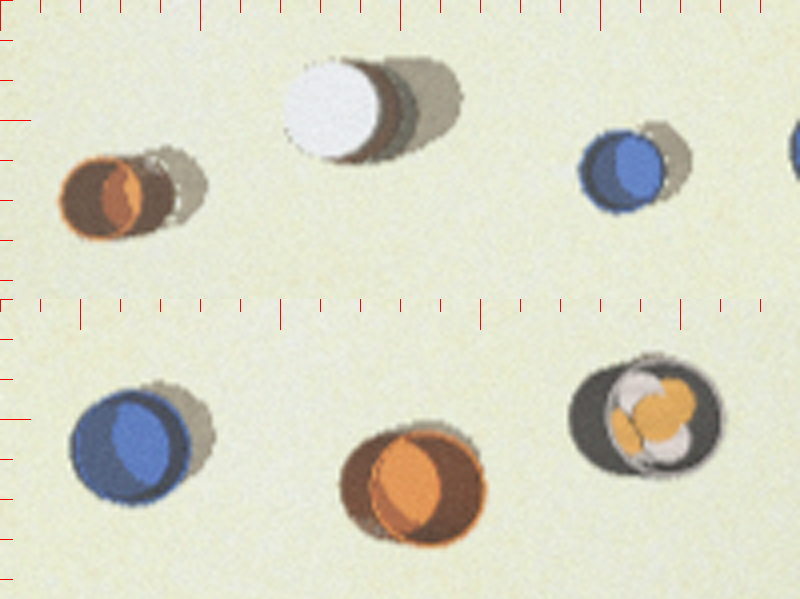

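View pics/sa.png

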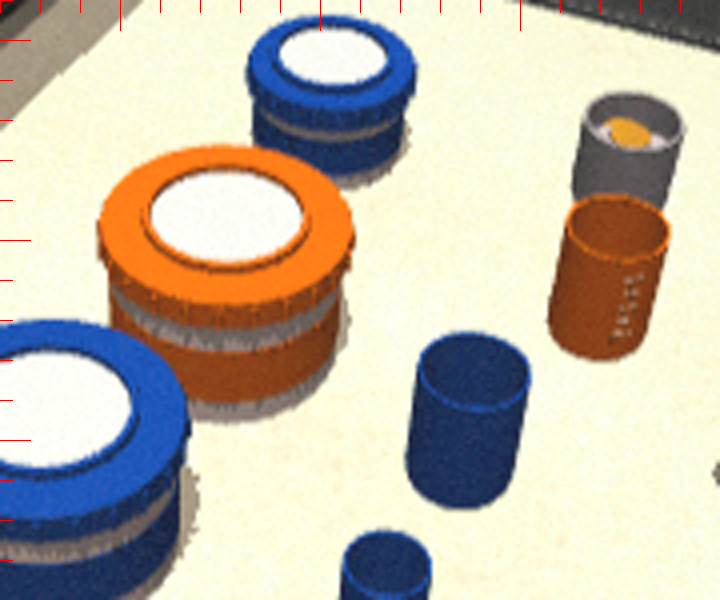

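View pics/sb.png

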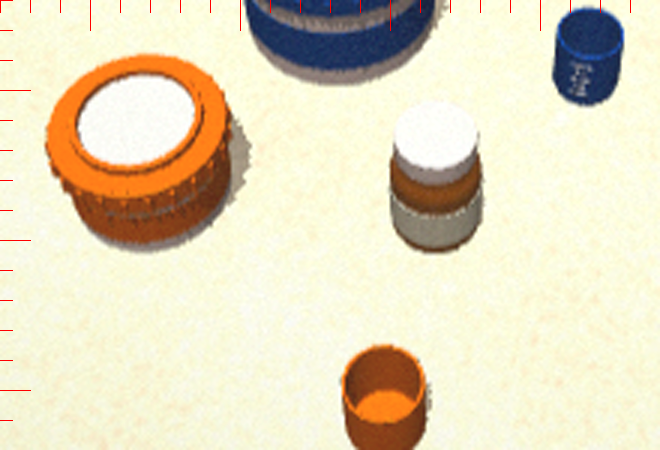

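```bash
cat > h.py <<'E'
import numpy as np,cv2
from scipy.spatial.transform import Rotation as R
from plant import ctrl,cams
def ray(n,p):
    c=cams.get_calibration(n);f=210/np.tan(np.radians(c["vertical_fov"]/2))
    d=np.array([(p[0]-c["cx"])/f,-(p[1]-c["cy"])/f,-1.])
    return np.array(c["position"]),R.from_euler("xyz",c["rotation"],degrees=True).apply(d)
def tri(a,b):
    o1,d1=ray("top",a);o2,d2=ray("side",b)
    s=np.linalg.lstsq(np.c_[d1,-d2],o2-o1,rcond=None)[0]
    P,Q=o1+s[0]*d1,o2+s[1]*d2
    return (P+Q)/2,np.linalg.norm(P-Q)
def onz(n,p,z):
    o,d=ray(n,p);return o+d*(z-o[2])/d[2]
E
cat > m.py <<'E'
from h import *
def disc(im,p):
    m=(im.min(2)>120).astype(np.uint8);m=cv2.morphologyEx(m,cv2.MORPH_OPEN,np.ones((3,3)))
    _,l,st,ce=cv2.connectedComponentsWithStats(m,connectivity=4)
    k=l[p[1],p[0]];c,_=cv2.findContours((l==k).astype(np.uint8),0,1)
    e=cv2.fitEllipse(max(c,key=len));return e[0],e[1]
t=cv2.imread("pics/top0.png");s=cv2.imread("pics/side0.png")
for n,a,b in[("OS",(154,169),(166,261)),("BL",(238,176),(232,193)),("OL",(325,177),(277,145)),("BS",(419,160),(302,104))]:
    A,B=disc(t,a),disc(s,b);P,r=tri(A[0],B[0]);z=.065 if n[1]=="S" else .09
    print("tub",n,np.round(A+B,1).tolist() if 0 else (A,B),P.round(4),round(r,4),onz("top",A[0],z)[:2].round(4),onz("side",B[0],z)[:2].round(4))
for n,a,b,z in[("OS",(125,269.5),(248,347.3),.05),("BS",(255.5,262.75),(316.4,231.9),.05),("BL",(312.75,257.25),(338.25,182.75),.075),("OL",(387,267.5),(374.25,147.5),.075),("coin",(446,249.25),(378.25,120),.055),("jar",(183,247.5),(265,265),.085)]:
    P,r=tri(a,b);print(n,P.round(4),round(r,4),onz("top",a,z)[:2].round(4),onz("side",b,z)[:2].round(4))
for n,p in[("top",(280,72)),("top",(280,85))]:print(onz(n,p,0).round(3),onz(n,p,.06).round(3))
E
python3 m.py
```

```text
tub OS (((153.18099975585938, 168.6181182861328), (29.869001388549805, 31.429414749145508)), ((164.88999938964844, 259.8152160644531), (27.46221160888672, 38.3957633972168))) [0.6274 0.2563 0.0654] 0.0002 [0.6276 0.2566] [0.6275 0.2561]
tub BL (((237.49813842773438, 175.7285614013672), (38.946067810058594, 39.82418441772461)), ((230.6984405517578, 192.02081298828125), (27.052417755126953, 41.25526428222656))) [0.6063 0.0854 0.0907] 0.0001 [0.6064 0.0855] [0.6068 0.0849]
tub OL (((324.0107421875, 176.33128356933594), (38.98940658569336, 40.13982009887695)), ((276.0688781738281, 143.9388885498047), (20.572254180908203, 36.570919036865234))) [ 0.6039 -0.0806  0.0905] 0.0 [ 0.604  -0.0806] [ 0.6042 -0.0811]
tub BS (((418.8594970703125, 160.78387451171875), (29.701068878173828, 31.654926300048828)), ((302.7060852050781, 103.81310272216797), (12.29499626159668, 25.369585037231445))) [ 0.6393 -0.2726  0.0657] 0.0002 [ 0.6396 -0.2728] [ 0.6397 -0.2736]
OS [0.4279 0.3118 0.0489] 0.0006 [0.4282 0.3115] [0.4273 0.3122]
BS [0.44   0.054  0.0437] 0.0004 [0.4398 0.0535] [0.4383 0.0591]
BL [ 0.4499 -0.058   0.0726] 0.0003 [ 0.4498 -0.0578] [ 0.4493 -0.0555]
OL [ 0.4294 -0.2006  0.0696] 0.0003 [ 0.4294 -0.1992] [ 0.4279 -0.1938]
coin [ 0.4638 -0.3229  0.0524] 0.0003 [ 0.4639 -0.3218] [ 0.4628 -0.3193]
jar [0.4701 0.1898 0.0811] 0.0006 [0.4697 0.1887] [0.4689 0.1923]
[ 0.86   0.003 -0.   ] [0.83  0.003 0.06 ]
[0.83  0.003 0.   ] [0.802 0.003 0.06 ]
```

Call:
play_rows(motion=[{"rz":-0.953},{"rz":-0.953},{"rz":-0.953},{"rz":-0.953},{"x":0.63,"y":0.85},{"x":0.63,"y":0.85},{"x":0.63,"y":0.85},{"x":0.63,"y":0.85},{"x":0.63,"y":0.85},{"x":0.63,"y":0.85},{"x":0.63,"y":0.85},{"x":0.63,"y":0.85},{"x":0.63,"y":0.85},{"x":0.63,"y":0.85},{"x":0.63,"y":0.85},{"x":0.63,"y":0.85},{"x":0.63,"y":0.85},{"x":0.63,"y":0.85},{"x":0.63,"y":0.85},{"x":0.63,"y":0.84}], fingers=1)

```text
$.motion[0]: bad value
```

Call:
play_rows(motion=[{"x":0,"y":0,"z":0,"rx":0,"ry":0,"rz":-0.953}], fingers=1)

```text
clock: 0.22
tool_pos: [0.1773, 0.651, 0.2259]
orientation: [179.9, -0.0, -11.4]
force: [0.7, 0.3, 1.2]
opening: 0.0878
gripper_force: 0.0
```

Call:
play_rows(motion=[{"x":0,"y":0,"z":0,"rx":0,"ry":0,"rz":-0.95},{"x":0,"y":0,"z":0,"rx":0,"ry":0,"rz":-0.95},{"x":0,"y":0,"z":0,"rx":0,"ry":0,"rz":-0.95},{"x":0.63,"y":0.85,"z":0,"rx":0,"ry":0,"rz":0},{"x":0.63,"y":0.85,"z":0,"rx":0,"ry":0,"rz":0},{"x":0.63,"y":0.85,"z":0,"rx":0,"ry":0,"rz":0},{"x":0.63,"y":0.85,"z":0,"rx":0,"ry":0,"rz":0},{"x":0.63,"y":0.85,"z":0,"rx":0,"ry":0,"rz":0},{"x":0.63,"y":0.85,"z":0,"rx":0,"ry":0,"rz":0},{"x":0.63,"y":0.85,"z":0,"rx":0,"ry":0,"rz":0},{"x":0.63,"y":0.85,"z":0,"rx":0,"ry":0,"rz":0},{"x":0.63,"y":0.85,"z":0,"rx":0,"ry":0,"rz":0},{"x":0.63,"y":0.85,"z":0,"rx":0,"ry":0,"rz":0},{"x":0.63,"y":0.85,"z":0,"rx":0,"ry":0,"rz":0},{"x":0.63,"y":0.85,"z":0,"rx":0,"ry":0,"rz":0},{"x":0.63,"y":0.85,"z":0,"rx":0,"ry":0,"rz":0},{"x":0.63,"y":0.85,"z":0,"rx":0,"ry":0,"rz":0},{"x":0.63,"y":0.85,"z":0,"rx":0,"ry":0,"rz":0},{"x":0.63,"y":0.85,"z":0,"rx":0,"ry":0,"rz":0}])

```text
clock: 2.6
tool_pos: [0.43, 0.3097, 0.2266]
orientation: [-180.0, -0.0, -0.0]
force: [-0.2, 0.2, 0.8]
opening: 0.0877
gripper_force: 0.0
```

Call:
play_rows(motion=[{"x":-0.08,"y":-0.07,"z":0.9,"rx":0,"ry":0,"rz":0},{"x":0,"y":0,"z":0.9,"rx":0,"ry":0,"rz":0},{"x":0,"y":0,"z":0.9,"rx":0,"ry":0,"rz":0},{"x":0,"y":0,"z":0.9,"rx":0,"ry":0,"rz":0},{"x":0,"y":0,"z":0.9,"rx":0,"ry":0,"rz":0},{"x":0,"y":0,"z":0.9,"rx":0,"ry":0,"rz":0},{"x":0,"y":0,"z":0.9,"rx":0,"ry":0,"rz":0},{"x":0,"y":0,"z":0.9,"rx":0,"ry":0,"rz":0},{"x":0,"y":0,"z":0.6,"rx":0,"ry":0,"rz":0},{"x":0,"y":0,"z":0.38,"rx":0,"ry":0,"rz":0},{"x":0,"y":0,"z":0,"rx":0,"ry":0,"rz":0}])

```text
clock: 3.98
tool_pos: [0.4272, 0.3126, 0.0217]
orientation: [180.0, 0.0, -0.0]
force: [-0.6, -0.6, 0.3]
opening: 0.0878
gripper_force: 0.0
```

```bash
python3 - <<'E'
import cv2
from plant import cams
cv2.imwrite("pics/s1.png",cv2.resize(cams.snapshot("side")[200:400,150:350],None,fx=2.5,fy=2.5))
E
```

```text
(no output)
```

View pics/s1.png

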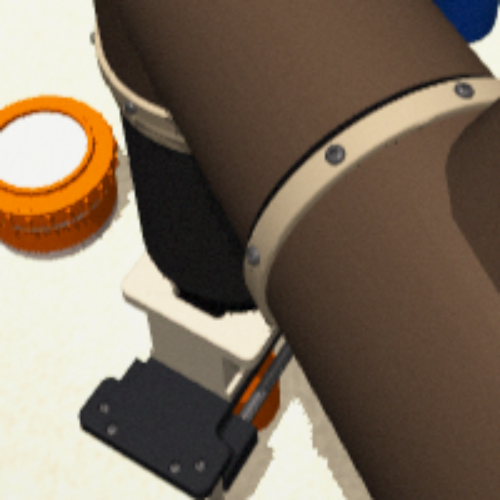

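The picture shows the orange small cup (crop about 265,400) between the fingers, with no contact force. Closing.

Call:
play_rows(motion=[{"x":0,"y":0,"z":0,"rx":0,"ry":0,"rz":0},{"x":0,"y":0,"z":0,"rx":0,"ry":0,"rz":0},{"x":0,"y":0,"z":0,"rx":0,"ry":0,"rz":0},{"x":0,"y":0,"z":0,"rx":0,"ry":0,"rz":0},{"x":0,"y":0,"z":0,"rx":0,"ry":0,"rz":0},{"x":0,"y":0,"z":0,"rx":0,"ry":0,"rz":0},{"x":0,"y":0,"z":0,"rx":0,"ry":0,"rz":0},{"x":0,"y":0,"z":0,"rx":0,"ry":0,"rz":0}], fingers=-1)

```text
clock: 5.03
tool_pos: [0.4272, 0.3129, 0.0221]
orientation: [180.0, 0.0, -0.0]
force: [-0.2, 0.9, 0.3]
opening: 0.0408
gripper_force: 30.0
```

Call:
play_rows(motion=[{"x":0,"y":0,"z":-0.5,"rx":0,"ry":0,"rz":0},{"x":0,"y":0,"z":-0.9,"rx":0,"ry":0,"rz":0},{"x":0,"y":0,"z":-0.9,"rx":0,"ry":0,"rz":0},{"x":0,"y":0,"z":-0.9,"rx":0,"ry":0,"rz":0},{"x":0,"y":0,"z":-0.9,"rx":0,"ry":0,"rz":0},{"x":0,"y":0,"z":-0.9,"rx":0,"ry":0,"rz":0},{"x":0,"y":0,"z":-0.9,"rx":0,"ry":0,"rz":0},{"x":0.8,"y":0.24,"z":0,"rx":0,"ry":0,"rz":0},{"x":0.9,"y":0.25,"z":0,"rx":0,"ry":0,"rz":0},{"x":0.9,"y":0.25,"z":0,"rx":0,"ry":0,"rz":0},{"x":0.9,"y":0.25,"z":0,"rx":0,"ry":0,"rz":0},{"x":0.9,"y":0.25,"z":0,"rx":0,"ry":0,"rz":0},{"x":0.9,"y":0.25,"z":0,"rx":0,"ry":0,"rz":0},{"x":0.9,"y":0.25,"z":0,"rx":0,"ry":0,"rz":0},{"x":0.9,"y":0.25,"z":0,"rx":0,"ry":0,"rz":0},{"x":0.9,"y":0.25,"z":0,"rx":0,"ry":0,"rz":0},{"x":0,"y":0,"z":0,"rx":0,"ry":0,"rz":0},{"x":0,"y":0,"z":0,"rx":0,"ry":0,"rz":0}])

```text
clock: 7.28
tool_pos: [0.627, 0.2567, 0.1695]
orientation: [180.0, 0.0, -0.0]
force: [-0.5, -0.9, -0.3]
opening: 0.041
gripper_force: 30.0
```

```bash
python3 - <<'E'
import cv2
from plant import cams
cv2.imwrite("pics/s2.png",cv2.resize(cams.snapshot("side")[130:330,100:300],None,fx=2.5,fy=2.5))
E
```

```text
(no output)
```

View pics/s2.png

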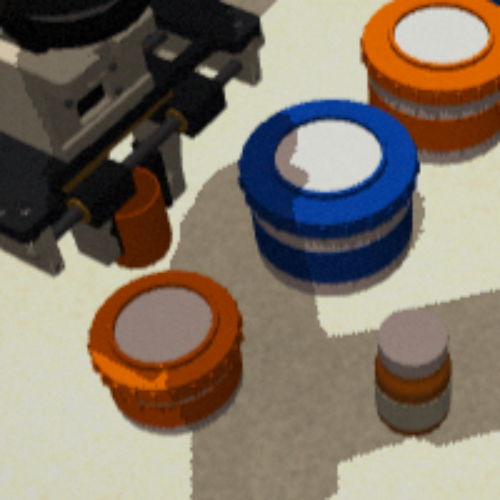

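The cup is held upright above its tub. Lowering.

Call:
play_rows(motion=[{"x":0,"y":0,"z":0.7,"rx":0,"ry":0,"rz":0},{"x":0,"y":0,"z":0.8,"rx":0,"ry":0,"rz":0},{"x":0,"y":0,"z":0.8,"rx":0,"ry":0,"rz":0},{"x":0,"y":0,"z":0.5,"rx":0,"ry":0,"rz":0},{"x":0,"y":0,"z":0.3,"rx":0,"ry":0,"rz":0},{"x":0,"y":0,"z":0.17,"rx":0,"ry":0,"rz":0},{"x":0,"y":0,"z":0,"rx":0,"ry":0,"rz":0},{"x":0,"y":0,"z":0,"rx":0,"ry":0,"rz":0}])

```text
clock: 8.32
tool_pos: [0.6275, 0.2571, 0.0884]
orientation: [-180.0, -0.0, -0.0]
force: [0.4, -0.9, -0.0]
opening: 0.0412
gripper_force: 30.0
```

Call:
play_rows(motion=[{"x":0,"y":0,"z":0.04,"rx":0,"ry":0,"rz":0},{"x":0,"y":0,"z":0,"rx":0,"ry":0,"rz":0},{"x":0,"y":0,"z":0,"rx":0,"ry":0,"rz":0}])

```text
clock: 8.7
tool_pos: [0.6274, 0.257, 0.0871]
orientation: [-180.0, -0.0, -0.0]
force: [-0.6, -0.2, 0.9]
opening: 0.0406
gripper_force: 30.0
```

Call:
play_rows(motion=[{"x":0,"y":0,"z":0,"rx":0,"ry":0,"rz":0},{"x":0,"y":0,"z":0,"rx":0,"ry":0,"rz":0},{"x":0,"y":0,"z":0,"rx":0,"ry":0,"rz":0},{"x":0,"y":0,"z":0,"rx":0,"ry":0,"rz":0},{"x":0,"y":0,"z":0,"rx":0,"ry":0,"rz":0},{"x":0,"y":0,"z":0,"rx":0,"ry":0,"rz":0}], fingers=1)

```text
clock: 9.45
tool_pos: [0.6272, 0.2569, 0.0868]
orientation: [180.0, 0.0, -0.0]
force: [-0.2, -0.0, 0.1]
opening: 0.0868
gripper_force: 0.0
```

Call:
play_rows(motion=[{"x":0,"y":0,"z":-0.6,"rx":0,"ry":0,"rz":0},{"x":0,"y":0,"z":-0.9,"rx":0,"ry":0,"rz":0},{"x":0,"y":0,"z":-0.9,"rx":0,"ry":0,"rz":0},{"x":0,"y":0,"z":-0.9,"rx":0,"ry":0,"rz":0},{"x":0,"y":0,"z":-0.7,"rx":0,"ry":0,"rz":0},{"x":-0.75,"y":0.81,"z":0,"rx":0,"ry":0,"rz":0},{"x":-0.75,"y":0.81,"z":0,"rx":0,"ry":0,"rz":0},{"x":-0.75,"y":0.81,"z":0,"rx":0,"ry":0,"rz":0},{"x":-0.75,"y":0.81,"z":0,"rx":0,"ry":0,"rz":0},{"x":-0.75,"y":0.81,"z":0,"rx":0,"ry":0,"rz":0},{"x":-0.75,"y":0.81,"z":0,"rx":0,"ry":0,"rz":0},{"x":-0.75,"y":0.81,"z":0,"rx":0,"ry":0,"rz":0},{"x":-0.75,"y":0.81,"z":0,"rx":0,"ry":0,"rz":0},{"x":-0.75,"y":0.81,"z":0,"rx":0,"ry":0,"rz":0},{"x":-0.75,"y":0.81,"z":0,"rx":0,"ry":0,"rz":0},{"x":0,"y":0,"z":0,"rx":0,"ry":0,"rz":0},{"x":0,"y":0,"z":0,"rx":0,"ry":0,"rz":0}])

```text
clock: 11.58
tool_pos: [0.4402, 0.0547, 0.1875]
orientation: [-180.0, -0.1, -0.0]
force: [0.7, 0.4, -0.8]
opening: 0.0876
gripper_force: 0.0
```

Call:
play_rows(motion=[{"x":0,"y":0.04,"z":0.9,"rx":0,"ry":0,"rz":0},{"x":0,"y":0,"z":0.9,"rx":0,"ry":0,"rz":0},{"x":0,"y":0,"z":0.9,"rx":0,"ry":0,"rz":0},{"x":0,"y":0,"z":0.9,"rx":0,"ry":0,"rz":0},{"x":0,"y":0,"z":0.9,"rx":0,"ry":0,"rz":0},{"x":0,"y":0,"z":0.9,"rx":0,"ry":0,"rz":0},{"x":0,"y":0,"z":0.7,"rx":0,"ry":0,"rz":0},{"x":0,"y":0,"z":0.52,"rx":0,"ry":0,"rz":0},{"x":0,"y":0,"z":0,"rx":0,"ry":0,"rz":0},{"x":0,"y":0,"z":0,"rx":0,"ry":0,"rz":0}])

```text
clock: 12.82
tool_pos: [0.4401, 0.0537, 0.0217]
orientation: [-180.0, -0.0, -0.0]
force: [-0.0, 0.1, 0.6]
opening: 0.0875
gripper_force: 0.0
```

Call:
play_rows(motion=[{"x":0,"y":0,"z":0,"rx":0,"ry":0,"rz":0},{"x":0,"y":0,"z":0,"rx":0,"ry":0,"rz":0},{"x":0,"y":0,"z":0,"rx":0,"ry":0,"rz":0},{"x":0,"y":0,"z":0,"rx":0,"ry":0,"rz":0},{"x":0,"y":0,"z":0,"rx":0,"ry":0,"rz":0},{"x":0,"y":0,"z":0,"rx":0,"ry":0,"rz":0},{"x":0,"y":0,"z":0,"rx":0,"ry":0,"rz":0},{"x":0,"y":0,"z":0,"rx":0,"ry":0,"rz":0}], fingers=-1)

```text
clock: 13.82
tool_pos: [0.4397, 0.0535, 0.0213]
orientation: [-180.0, -0.0, -0.0]
force: [0.4, 0.5, -0.3]
opening: 0.0413
gripper_force: 30.0
```

Call:
play_rows(motion=[{"x":0,"y":0,"z":-0.5,"rx":0,"ry":0,"rz":0},{"x":0,"y":0,"z":-0.9,"rx":0,"ry":0,"rz":0},{"x":0,"y":0,"z":-0.9,"rx":0,"ry":0,"rz":0},{"x":0,"y":0,"z":-0.9,"rx":0,"ry":0,"rz":0},{"x":0,"y":0,"z":-0.9,"rx":0,"ry":0,"rz":0},{"x":0.53,"y":0.87,"z":-0.9,"rx":0,"ry":0,"rz":0},{"x":0.53,"y":0.87,"z":-0.9,"rx":0,"ry":0,"rz":0},{"x":0.53,"y":0.87,"z":0,"rx":0,"ry":0,"rz":0},{"x":0.53,"y":0.87,"z":0,"rx":0,"ry":0,"rz":0},{"x":0.53,"y":0.87,"z":0,"rx":0,"ry":0,"rz":0},{"x":0.53,"y":0.87,"z":0,"rx":0,"ry":0,"rz":0},{"x":0.53,"y":0.87,"z":0,"rx":0,"ry":0,"rz":0},{"x":0.53,"y":0.87,"z":0,"rx":0,"ry":0,"rz":0},{"x":0.53,"y":0.87,"z":0,"rx":0,"ry":0,"rz":0},{"x":0.53,"y":0.87,"z":0,"rx":0,"ry":0,"rz":0},{"x":0.53,"y":0.87,"z":0,"rx":0,"ry":0,"rz":0},{"x":0.53,"y":0.87,"z":0,"rx":0,"ry":0,"rz":0},{"x":0.53,"y":0.87,"z":0,"rx":0,"ry":0,"rz":0},{"x":0.53,"y":0.87,"z":0,"rx":0,"ry":0,"rz":0},{"x":0.53,"y":0.87,"z":0,"rx":0,"ry":0,"rz":0}])

```text
clock: 16.32
tool_pos: [0.6384, -0.2736, 0.1698]
orientation: [-180.0, -0.0, -0.0]
force: [-0.1, -0.1, 0.7]
opening: 0.0409
gripper_force: 30.0
```

Call:
play_rows(motion=[{"x":0,"y":0,"z":0,"rx":0,"ry":0,"rz":0},{"x":0,"y":0,"z":0,"rx":0,"ry":0,"rz":0}])

```text
clock: 16.58
tool_pos: [0.6378, -0.2726, 0.1691]
orientation: [-180.0, 0.0, -0.0]
force: [0.2, 0.0, 0.1]
opening: 0.0411
gripper_force: 30.0
```

Call:
play_rows(motion=[{"x":0.05,"y":0,"z":0.7,"rx":0,"ry":0,"rz":0},{"x":0,"y":0,"z":0.8,"rx":0,"ry":0,"rz":0},{"x":0,"y":0,"z":0.8,"rx":0,"ry":0,"rz":0},{"x":0,"y":0,"z":0.5,"rx":0,"ry":0,"rz":0},{"x":0,"y":0,"z":0.3,"rx":0,"ry":0,"rz":0},{"x":0,"y":0,"z":0.12,"rx":0,"ry":0,"rz":0},{"x":0,"y":0,"z":0.04,"rx":0,"ry":0,"rz":0},{"x":0,"y":0,"z":0,"rx":0,"ry":0,"rz":0},{"x":0,"y":0,"z":0,"rx":0,"ry":0,"rz":0}])

```text
clock: 17.7
tool_pos: [0.6398, -0.273, 0.0878]
orientation: [180.0, -0.0, -0.0]
force: [0.9, -0.4, -0.1]
opening: 0.0411
gripper_force: 30.0
```

Call:
play_rows(motion=[{"x":0,"y":0,"z":0,"rx":0,"ry":0,"rz":0},{"x":0,"y":0,"z":0,"rx":0,"ry":0,"rz":0},{"x":0,"y":0,"z":0,"rx":0,"ry":0,"rz":0},{"x":0,"y":0,"z":0,"rx":0,"ry":0,"rz":0},{"x":0,"y":0,"z":0,"rx":0,"ry":0,"rz":0},{"x":0,"y":0,"z":0,"rx":0,"ry":0,"rz":0}], fingers=1)

```text
clock: 18.45
tool_pos: [0.6395, -0.2728, 0.0873]
orientation: [-180.0, 0.0, -0.0]
force: [-0.6, 0.0, 0.3]
opening: 0.0869
gripper_force: 0.0
```

Call:
play_rows(motion=[{"x":0,"y":0,"z":-0.6,"rx":0,"ry":0,"rz":0},{"x":0,"y":0,"z":-0.9,"rx":0,"ry":0,"rz":0},{"x":0,"y":0,"z":-0.9,"rx":0,"ry":0,"rz":0},{"x":0,"y":0,"z":-0.9,"rx":0,"ry":0,"rz":0},{"x":0,"y":0,"z":-0.8,"rx":0,"ry":0,"rz":0},{"x":-0.84,"y":-0.29,"z":0,"rx":0,"ry":0,"rz":0},{"x":-0.84,"y":-0.29,"z":0,"rx":0,"ry":0,"rz":0},{"x":-0.84,"y":-0.29,"z":0,"rx":0,"ry":0,"rz":0},{"x":-0.84,"y":-0.29,"z":0,"rx":0,"ry":0,"rz":0},{"x":-0.84,"y":-0.29,"z":0,"rx":0,"ry":0,"rz":0},{"x":-0.84,"y":-0.29,"z":0,"rx":0,"ry":0,"rz":0},{"x":-0.84,"y":-0.29,"z":0,"rx":0,"ry":0,"rz":0},{"x":-0.84,"y":-0.29,"z":0,"rx":0,"ry":0,"rz":0},{"x":-0.84,"y":-0.29,"z":0,"rx":0,"ry":0,"rz":0},{"x":-0.84,"y":-0.29,"z":0,"rx":0,"ry":0,"rz":0},{"x":0,"y":0,"z":0,"rx":0,"ry":0,"rz":0},{"x":0,"y":0,"z":0,"rx":0,"ry":0,"rz":0}])

```text
clock: 20.58
tool_pos: [0.4303, -0.2004, 0.1908]
orientation: [180.0, -0.1, 0.0]
force: [0.5, 0.8, -0.3]
opening: 0.0875
gripper_force: 0.0
```

Down to TCP z 0.030 (0.1605 m = 6.42).

Call:
play_rows(motion=[{"x":-0.03,"y":0,"z":0.9,"rx":0,"ry":0,"rz":0},{"x":0,"y":0,"z":0.9,"rx":0,"ry":0,"rz":0},{"x":0,"y":0,"z":0.9,"rx":0,"ry":0,"rz":0},{"x":0,"y":0,"z":0.9,"rx":0,"ry":0,"rz":0},{"x":0,"y":0,"z":0.9,"rx":0,"ry":0,"rz":0},{"x":0,"y":0,"z":0.9,"rx":0,"ry":0,"rz":0},{"x":0,"y":0,"z":0.6,"rx":0,"ry":0,"rz":0},{"x":0,"y":0,"z":0.4,"rx":0,"ry":0,"rz":0},{"x":0,"y":0,"z":0,"rx":0,"ry":0,"rz":0},{"x":0,"y":0,"z":0,"rx":0,"ry":0,"rz":0}])

```text
clock: 21.82
tool_pos: [0.4294, -0.2004, 0.0303]
orientation: [180.0, -0.0, -0.0]
force: [-0.5, -0.4, -0.2]
opening: 0.0875
gripper_force: 0.0
```

Call:
play_rows(motion=[{"x":0,"y":0,"z":0,"rx":0,"ry":0,"rz":0},{"x":0,"y":0,"z":0,"rx":0,"ry":0,"rz":0},{"x":0,"y":0,"z":0,"rx":0,"ry":0,"rz":0},{"x":0,"y":0,"z":0,"rx":0,"ry":0,"rz":0},{"x":0,"y":0,"z":0,"rx":0,"ry":0,"rz":0},{"x":0,"y":0,"z":0,"rx":0,"ry":0,"rz":0},{"x":0,"y":0,"z":0,"rx":0,"ry":0,"rz":0},{"x":0,"y":0,"z":0,"rx":0,"ry":0,"rz":0}], fingers=-1)

```text
clock: 22.82
tool_pos: [0.4289, -0.2003, 0.0299]
orientation: [180.0, -0.0, -0.0]
force: [-0.5, 0.4, 1.6]
opening: 0.0551
gripper_force: 30.0
```

Call:
play_rows(motion=[{"x":0,"y":0,"z":-0.5,"rx":0,"ry":0,"rz":0},{"x":0,"y":0,"z":-0.9,"rx":0,"ry":0,"rz":0},{"x":0,"y":0,"z":-0.9,"rx":0,"ry":0,"rz":0},{"x":0,"y":0,"z":-0.9,"rx":0,"ry":0,"rz":0},{"x":0,"y":0,"z":-0.9,"rx":0,"ry":0,"rz":0},{"x":0,"y":0,"z":-0.9,"rx":0,"ry":0,"rz":0},{"x":0,"y":0,"z":-0.9,"rx":0,"ry":0,"rz":0},{"x":0.7,"y":-0.48,"z":0,"rx":0,"ry":0,"rz":0},{"x":0.7,"y":-0.48,"z":0,"rx":0,"ry":0,"rz":0},{"x":0.7,"y":-0.48,"z":0,"rx":0,"ry":0,"rz":0},{"x":0.7,"y":-0.48,"z":0,"rx":0,"ry":0,"rz":0},{"x":0.7,"y":-0.48,"z":0,"rx":0,"ry":0,"rz":0},{"x":0.7,"y":-0.48,"z":0,"rx":0,"ry":0,"rz":0},{"x":0.7,"y":-0.48,"z":0,"rx":0,"ry":0,"rz":0},{"x":0.7,"y":-0.48,"z":0,"rx":0,"ry":0,"rz":0},{"x":0.7,"y":-0.48,"z":0,"rx":0,"ry":0,"rz":0},{"x":0.7,"y":-0.48,"z":0,"rx":0,"ry":0,"rz":0},{"x":0,"y":0,"z":0,"rx":0,"ry":0,"rz":0},{"x":0,"y":0,"z":0,"rx":0,"ry":0,"rz":0}])

```text
clock: 25.2
tool_pos: [0.6037, -0.0803, 0.1771]
orientation: [180.0, 0.0, -0.0]
force: [-0.0, 0.2, -0.0]
opening: 0.0548
gripper_force: 30.0
```

```bash
python3 - <<'E'
import cv2
from plant import cams
cv2.imwrite("pics/s3.png",cams.snapshot("side"))
E
```

```text
(no output)
```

View pics/s3.png

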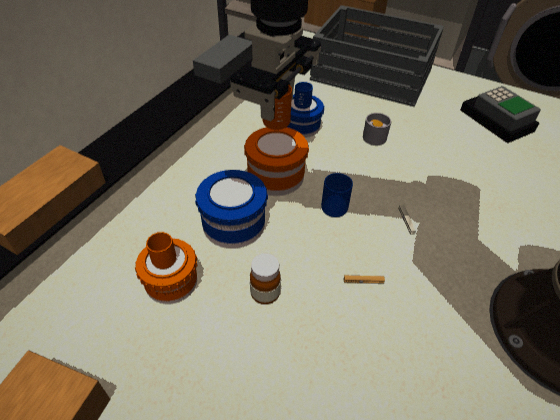

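Both small cups stand inside their rings (about 160,248 and 303,95), the large orange cup hangs upright over its tub (277,110), and the jar and coin cup are untouched. Lowering 0.057 m.

Call:
play_rows(motion=[{"x":0,"y":0,"z":0.6,"rx":0,"ry":0,"rz":0},{"x":0,"y":0,"z":0.7,"rx":0,"ry":0,"rz":0},{"x":0,"y":0,"z":0.5,"rx":0,"ry":0,"rz":0},{"x":0,"y":0,"z":0.3,"rx":0,"ry":0,"rz":0},{"x":0,"y":0,"z":0.14,"rx":0,"ry":0,"rz":0},{"x":0,"y":0,"z":0.04,"rx":0,"ry":0,"rz":0},{"x":0,"y":0,"z":0,"rx":0,"ry":0,"rz":0},{"x":0,"y":0,"z":0,"rx":0,"ry":0,"rz":0}])

```text
clock: 26.25
tool_pos: [0.6041, -0.0803, 0.1207]
orientation: [-180.0, -0.0, -0.0]
force: [-0.7, 1.0, -0.6]
opening: 0.0544
gripper_force: 30.0
```

Call:
play_rows(motion=[{"x":0,"y":0,"z":0,"rx":0,"ry":0,"rz":0},{"x":0,"y":0,"z":0,"rx":0,"ry":0,"rz":0},{"x":0,"y":0,"z":0,"rx":0,"ry":0,"rz":0},{"x":0,"y":0,"z":0,"rx":0,"ry":0,"rz":0},{"x":0,"y":0,"z":0,"rx":0,"ry":0,"rz":0},{"x":0,"y":0,"z":0,"rx":0,"ry":0,"rz":0}], fingers=1)

```text
clock: 27.0
tool_pos: [0.6038, -0.0804, 0.1203]
orientation: [180.0, 0.0, -0.0]
force: [-0.8, 0.6, -0.4]
opening: 0.0876
gripper_force: 0.0
```

Call:
play_rows(motion=[{"x":0,"y":0,"z":-0.6,"rx":0,"ry":0,"rz":0},{"x":0,"y":0,"z":-0.8,"rx":0,"ry":0,"rz":0},{"x":0,"y":0,"z":-0.9,"rx":0,"ry":0,"rz":0},{"x":0,"y":0,"z":-0.9,"rx":0,"ry":0,"rz":0},{"x":0,"y":0,"z":0,"rx":0,"ry":0,"rz":0},{"x":-0.77,"y":-0.11,"z":0,"rx":0,"ry":0,"rz":0},{"x":-0.77,"y":-0.11,"z":0,"rx":0,"ry":0,"rz":0},{"x":-0.77,"y":-0.11,"z":0,"rx":0,"ry":0,"rz":0},{"x":-0.77,"y":-0.11,"z":0,"rx":0,"ry":0,"rz":0},{"x":-0.77,"y":-0.11,"z":0,"rx":0,"ry":0,"rz":0},{"x":-0.77,"y":-0.11,"z":0,"rx":0,"ry":0,"rz":0},{"x":-0.77,"y":-0.11,"z":0,"rx":0,"ry":0,"rz":0},{"x":-0.77,"y":-0.11,"z":0,"rx":0,"ry":0,"rz":0},{"x":0,"y":0,"z":0,"rx":0,"ry":0,"rz":0},{"x":0,"y":0,"z":0,"rx":0,"ry":0,"rz":0}])

```text
clock: 28.88
tool_pos: [0.4502, -0.0581, 0.2006]
orientation: [-180.0, -0.0, 0.0]
force: [-0.3, -0.2, -0.2]
opening: 0.0876
gripper_force: 0.0
```

Call:
play_rows(motion=[{"x":0,"y":0,"z":0.9,"rx":0,"ry":0,"rz":0},{"x":0,"y":0,"z":0.9,"rx":0,"ry":0,"rz":0},{"x":0,"y":0,"z":0.9,"rx":0,"ry":0,"rz":0},{"x":0,"y":0,"z":0.9,"rx":0,"ry":0,"rz":0},{"x":0,"y":0,"z":0.9,"rx":0,"ry":0,"rz":0},{"x":0,"y":0,"z":0.9,"rx":0,"ry":0,"rz":0},{"x":0,"y":0,"z":0.9,"rx":0,"ry":0,"rz":0},{"x":0,"y":0,"z":0.5,"rx":0,"ry":0,"rz":0},{"x":0,"y":0,"z":0,"rx":0,"ry":0,"rz":0},{"x":0,"y":0,"z":0,"rx":0,"ry":0,"rz":0}])

```text
clock: 30.12
tool_pos: [0.4505, -0.0582, 0.0309]
orientation: [-180.0, -0.0, -0.0]
force: [0.5, 0.2, -0.1]
opening: 0.0877
gripper_force: 0.0
```

Call:
play_rows(motion=[{"x":0,"y":0,"z":0,"rx":0,"ry":0,"rz":0},{"x":0,"y":0,"z":0,"rx":0,"ry":0,"rz":0},{"x":0,"y":0,"z":0,"rx":0,"ry":0,"rz":0},{"x":0,"y":0,"z":0,"rx":0,"ry":0,"rz":0},{"x":0,"y":0,"z":0,"rx":0,"ry":0,"rz":0},{"x":0,"y":0,"z":0,"rx":0,"ry":0,"rz":0},{"x":0,"y":0,"z":0,"rx":0,"ry":0,"rz":0},{"x":0,"y":0,"z":0,"rx":0,"ry":0,"rz":0}], fingers=-1)

```text
clock: 31.12
tool_pos: [0.45, -0.0582, 0.0304]
orientation: [-180.0, -0.0, -0.0]
force: [-0.9, 0.7, 4.5]
opening: 0.0555
gripper_force: 30.0
```

Call:
play_rows(motion=[{"x":0,"y":0,"z":-0.5,"rx":0,"ry":0,"rz":0},{"x":0,"y":0,"z":-0.9,"rx":0,"ry":0,"rz":0},{"x":0,"y":0,"z":-0.9,"rx":0,"ry":0,"rz":0},{"x":0,"y":0,"z":-0.9,"rx":0,"ry":0,"rz":0},{"x":0,"y":0,"z":-0.9,"rx":0,"ry":0,"rz":0},{"x":0,"y":0,"z":-0.9,"rx":0,"ry":0,"rz":0},{"x":0,"y":0,"z":-0.9,"rx":0,"ry":0,"rz":0},{"x":0.78,"y":-0.72,"z":0,"rx":0,"ry":0,"rz":0},{"x":0.78,"y":-0.72,"z":0,"rx":0,"ry":0,"rz":0},{"x":0.78,"y":-0.72,"z":0,"rx":0,"ry":0,"rz":0},{"x":0.78,"y":-0.72,"z":0,"rx":0,"ry":0,"rz":0},{"x":0.78,"y":-0.72,"z":0,"rx":0,"ry":0,"rz":0},{"x":0.78,"y":-0.72,"z":0,"rx":0,"ry":0,"rz":0},{"x":0.78,"y":-0.72,"z":0,"rx":0,"ry":0,"rz":0},{"x":0.78,"y":-0.72,"z":0,"rx":0,"ry":0,"rz":0},{"x":0,"y":0,"z":0,"rx":0,"ry":0,"rz":0},{"x":0,"y":0,"z":0,"rx":0,"ry":0,"rz":0}])

```text
clock: 33.25
tool_pos: [0.6055, 0.0861, 0.1763]
orientation: [179.9, 0.1, 0.0]
force: [0.0, 0.7, -0.8]
opening: 0.0553
gripper_force: 30.0
```

Call:
play_rows(motion=[{"x":0.03,"y":0,"z":0.6,"rx":0,"ry":0,"rz":0},{"x":0,"y":0,"z":0.7,"rx":0,"ry":0,"rz":0},{"x":0,"y":0,"z":0.5,"rx":0,"ry":0,"rz":0},{"x":0,"y":0,"z":0.3,"rx":0,"ry":0,"rz":0},{"x":0,"y":0,"z":0.12,"rx":0,"ry":0,"rz":0},{"x":0,"y":0,"z":0.03,"rx":0,"ry":0,"rz":0},{"x":0,"y":0,"z":0,"rx":0,"ry":0,"rz":0},{"x":0,"y":0,"z":0,"rx":0,"ry":0,"rz":0}])

```text
clock: 34.25
tool_pos: [0.6069, 0.0857, 0.122]
orientation: [-180.0, -0.0, -0.0]
force: [-0.6, 0.4, -0.3]
opening: 0.0553
gripper_force: 30.0
```

Lower 0.8 mm more, then open.

Call:
play_rows(motion=[{"x":0,"y":0,"z":0.03,"rx":0,"ry":0,"rz":0},{"x":0,"y":0,"z":0,"rx":0,"ry":0,"rz":0},{"x":0,"y":0,"z":0,"rx":0,"ry":0,"rz":0}])

```text
clock: 34.62
tool_pos: [0.6066, 0.0856, 0.1208]
orientation: [180.0, 0.0, -0.0]
force: [-0.8, 0.5, -0.3]
opening: 0.0553
gripper_force: 30.0
```

Call:
play_rows(motion=[{"x":0,"y":0,"z":0,"rx":0,"ry":0,"rz":0},{"x":0,"y":0,"z":0,"rx":0,"ry":0,"rz":0},{"x":0,"y":0,"z":0,"rx":0,"ry":0,"rz":0},{"x":0,"y":0,"z":0,"rx":0,"ry":0,"rz":0},{"x":0,"y":0,"z":0,"rx":0,"ry":0,"rz":0},{"x":0,"y":0,"z":0,"rx":0,"ry":0,"rz":0},{"x":0,"y":0,"z":-0.6,"rx":0,"ry":0,"rz":0},{"x":0,"y":0,"z":-0.9,"rx":0,"ry":0,"rz":0},{"x":0,"y":0,"z":-0.9,"rx":0,"ry":0,"rz":0},{"x":0,"y":0,"z":-0.9,"rx":0,"ry":0,"rz":0},{"x":-0.9,"y":0,"z":0,"rx":0,"ry":0,"rz":0},{"x":-0.9,"y":0,"z":0,"rx":0,"ry":0,"rz":0},{"x":-0.9,"y":0,"z":0,"rx":0,"ry":0,"rz":0},{"x":-0.9,"y":0,"z":0,"rx":0,"ry":0,"rz":0},{"x":-0.9,"y":0,"z":0,"rx":0,"ry":0,"rz":0},{"x":0,"y":0,"z":0,"rx":0,"ry":0,"rz":0},{"x":0,"y":0,"z":0,"rx":0,"ry":0,"rz":0}], fingers=1)

```text
clock: 36.75
tool_pos: [0.4948, 0.086, 0.2044]
orientation: [-180.0, -0.1, 0.0]
force: [-0.3, -0.1, -0.2]
opening: 0.0878
gripper_force: 0.0
```

```bash
python3 - <<'E'
import cv2
from plant import cams
cv2.imwrite("pics/s4.png",cams.snapshot("side"));cv2.imwrite("pics/t4.png",cams.snapshot("top"))
E
```

```text
(no output)
```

View pics/s4.png

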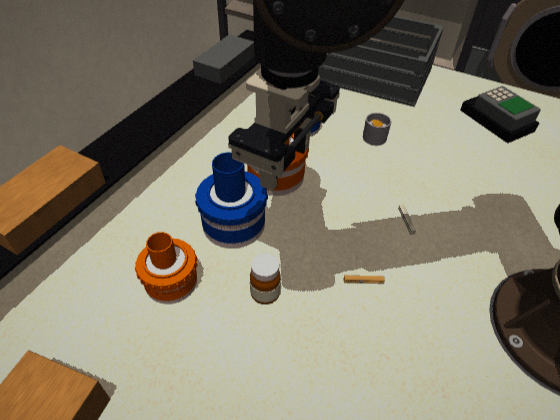

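View pics/t4.png

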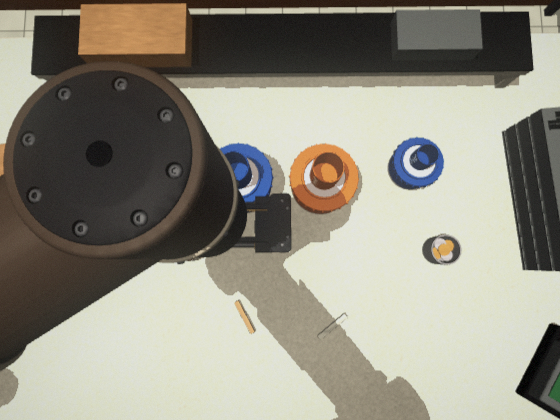

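All four cups stand centred and upright in their rings: orange large at about (326,172) and blue small at (423,158) in the top view, and blue large at (229,178) and orange small at (160,250) in the side view. The jar (265,278) and coin cup (445,249) have not moved, and the gripper is clear.

```bash
python3 -c "
from plant import workorder
print(workorder.close_job())"
```

```text
the job is handed in; nothing more can be done
None
```

I put all four cups upright inside the rings of their matching tubs, left the coin cup and amber jar where they stood, and handed the job in at about 37 s; no verdict came back.

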